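Hang a control-cabinet door back on its hinge pins

TASK

Take the cabinet door - the panel with two hinge knuckles on its edge - out of the wooden stand and hang it back on the small control cabinet: lower it gently, in the grip all the way down and not dropped, until both knuckles sit fully home on the two upright hinge pins. Let go and leave it hanging upright; it may stand open at any angle. Leave the plain vented rear panel standing in the stand.

Things in the scene. Friction and masses are not known exactly. Their poses are not given: they have to be found in the camera images.
- door: Grey panel 170 wide, 200 tall, 12 thick (mm), 0.3-0.6 kg; 2 steel knuckles (upright tubes, bore 22, mouth flared to 29, 22 tall) on one edge. Origin: knuckle axis, level with panel's lower edge. z up; panel at x -20 to -190, y +-6; knuckle mouths at z 20, 150. Mass centre x -101: grip top edge there, from above, closing along y. Starts upright in a stand slot, lower edge 10 above bench, +x near world +y.
- rear_panel: Bystander in the stand's other slot: same grey, size, axes and origin (20 mm off its edge, level with its lower edge), but dark vent slits and no knuckles. Either panel may be in either slot. The plywood stand's two slots are parallel, 90 mm apart, walls to 45 mm above the bench: lift a panel over 45 mm, then slide it out along its own +x past the other before going sideways.
- cabinet: Small grey control cabinet, fixed, open front to its -x. Origin: hinge-pin axis at bench height, z up. Shell: x 12 to 122, y 25 to 195, z 0 to 215 mm; pin brackets reach out from its side at y 25. Bring the door in level from the -y or -x side with its lower edge about 80 mm above the bench (55 to 110 clears pin tips and upper bracket), then straight down. Handy: door +x along cabinet +y (wide open).
- lower_pin (a point): Foot of the lower of two equal steel pins standing on the cabinet's z axis, 40 mm above the bench; the upper pin's foot is 130 mm higher. Pins 31 mm tall, 16 thick, tapering above 14 mm to a 5 mm tip; each foot is a round collar 36 wide on an 8 mm bracket. Home, the knuckle mouths rest on the collars: door origin 20 mm above the bench, on the pin axis. The door then swings freely.
There are look-alikes about, which are no part of the job. Several things have the shape of the door; the one meant has the colours described above.

How it is judged:
On the way:
1. the door is lowered onto both pins, to within 15 mm of home, while still held in the fingers (horizontal distance between door and cabinet below 0.012 m and z of door in the frame of cabinet between 0.012 and 0.035 m and angle between door's own z axis and vertical below 0.14 rad and contact force between the fingers and door above 1 N), for 0.1 s.
At the end, for the whole second after the job is handed in: The door hangs on both pins: its knuckle axis within 12 mm of the pin axis, its height within 9 mm of fully home, upright within 8 degrees, at rest and released; the rear panel is within 30 mm of where it stood (horizontal distance between door and cabinet below 0.012 m and z of door in the frame of cabinet between 0.012 and 0.029 m and angle between door's own z axis and vertical below 0.14 rad and linear speed of door below 0.05 m/s and distance of rear_panel from where it was at the start of the episode below 0.03 m); the robot touches nothing.
It fails at once if the rear panel is pulled out or shoved more than 30 mm (distance of rear_panel from where it was at the start of the episode above 0.03 m).
It also fails if it takes over 48 s, if anything falls off the work surface, if the arm or the gripper's body presses on something with over 40 N, if the wrist force passes 120 N, or if a joint passes its speed limit or range.

ROBOT

A 7-joint arm with a two-finger parallel gripper is mounted at the origin on the work surface. World frame = base frame: x ahead of the robot, y to its left, z up, the work surface at z = 0. Lengths are in m, angles in rad, forces in N, time in s.
With the tool pointing down it reaches from about 0.4 to 0.9 m from the base axis. Payload 5.5 kg.
Tool frame: the origin (TCP) lies at the very end of the fingers, on their centre line; the grasp point (between the pads) lies 19 mm behind it; z points along the fingers, y is the line along which they close (so a half turn about z gives the same grasp; the last joint's range is limited). The gripper opens to 85 mm and grips with 20 to 120 N. Pads are 22 mm wide; open, the fingers measure 114 mm over their backs; the gripper's body (76 mm by 85 mm) begins 54 mm behind the grasp point. The pads swing forward as they close: fully open they stand 13 mm farther back than shut.
Start: joints at [-0.933, 0.501, -0.427, 1.55, 0.221, 1.138, -0.21], TCP at [0.238, 0.605, 0.231] pointing down, gripper open.
Joint ranges: [-2.88, 2.88], [-0.31, 2.03], [-1.54, 1.56], [0.2, 2.42], [-1.41, 4.55], [0.19, 2.02], [-2.57, 2.57]. Speed limits (rad/s): [2.57, 2.57, 3.14, 3.14, 3.14, 3.14, 3.14].

INTERFACE

Orientations are given as [roll, pitch, yaw] about the fixed x, y, z axes, in that order (R = Rz(yaw) Ry(pitch) Rx(roll)).
In Python, from rig import sense, vision, job_done gives the robot as it stands. The module is installed in compiled form; this text tells all that it offers.
- The arm moves only by the shell command python3 -m handwheel 'ROWS' [FORCE]. ROWS is JSON, a list of rows, each a list of 3 entries, a list of its own where there are three numbers: the shift along the tool's x, y, z normalised to -1 to 1, where 1 is 50 mm, then the turn, a rotation vector about the tool's x, y, z normalised to -1 to 1, where 1 is 5 degrees, then the opening, from 0 (shut) to 1 (fully open). In form: [[[dx, dy, dz], [wx, wy, wz], jaw], ...]. A call has 1 to 10 rows; each row shifts and turns the commanded pose from where the row before left it, along the tool's axes as they then stand; what a row does not reach is not made up. A row lasts 1/10 s, in which the tool goes at most 50 mm and 8.59 degrees, less where a joint would pass 70% of its speed; a pose out of reach is approached as far as the arm can. A call with a number of a shift or a turn outside -1 to 1 is refused whole. A call with a gripper value outside its range is refused whole. The fingers move at their own pace and stop on an object; FORCE is the grip in N (left out, the last holds). Time passes only in rows, so rows that do not move let the fingers close. It gives the time, the measured TCP pose, the force, the opening and the grip force at its end, in the units of the state.
- sense(): the state, without advancing time (a new reading comes with each control period).
- vision.snapshot(name): name is "scene" or "top" or "wrist"; returns a dict with "pixels" (384x512x3 uint8, blue, green, red), "fx", "fy", "cx", "cy" (pixels), "extrinsics" (4x4, takes a point from camera to world coordinates). Camera axes: x right, y down, z forward; pixel columns grow to the right and rows downward; lengths in m; the calibration is good to about 2 mm. A picture is of the moment at which its call begins. There is no depth.
- job_done(): hands the job in; it is judged then, once.
The state is a dict: "time_s": time; "joint_positions": joint angles; "joint_velocities": joint speeds; "joint_torque": joint torques, N m; "tcp_pos": TCP position; "eef_rot": TCP orientation; "wrist_force": force on the tool from outside, world axes, zero at the start; "ft_torque": the same for the moment, N m; "finger_gap": opening from 0.0 (shut) to 1.0 (fully open); "grip_force": force on a finger pad.
Only numpy, scipy, OpenCV 4.12 (cv2) and the standard library are available. Lean on these libraries where they do the work, as an engineer would, in place of code of your own. Each camera call takes 0.05 s, during which the arm holds its last target. There are 200 camera calls.

## Working session

There is one attempt and no reset: what is moved stays moved. The work goes in short steps, Python scripts to look and compute and a shell command to move; the robot and the scene stay as the last step left them, time stands still between calls to the robot, and variables do not carry over. Pictures are saved under pics/ and viewed, at most 10 in all, crops included, and the job is handed in when it is done.

```bash
mkdir -p pics; cat > h.py <<'E'
import numpy as np, cv2
from rig import sense, vision, job_done
def snap(n,f=None):
    s=vision.snapshot(n)
    if f: cv2.imwrite('pics/'+f,s['pixels'])
    return s
def ray(s,u,v):
    E=np.array(s['extrinsics']);d=E[:3,:3]@np.array([(u-s['cx'])/s['fx'],(v-s['cy'])/s['fy'],1.]);return E[:3,3],d
def onz(s,u,v,z):
    o,d=ray(s,u,v);return o+d*(z-o[2])/d[2]
def proj(s,p):
    E=np.array(s['extrinsics']);q=E[:3,:3].T@(np.array(p)-E[:3,3]);return [round(float(x),1) for x in (s['fx']*q[0]/q[2]+s['cx'],s['fy']*q[1]/q[2]+s['cy'])]
E
python3 - <<'E'
from h import *
a=snap('scene','s0.png');b=snap('top','t0.png')
for s in(a,b): print(np.round(s['extrinsics'],3).tolist(),s['fx'],s['cx'],s['cy'])
s=sense();print(s['time_s'],s['tcp_pos'],s['eef_rot'],s['wrist_force'])
E
```

```text
[[-0.542, 0.584, -0.605, 1.031], [0.84, 0.388, -0.379, 0.245], [0.013, -0.713, -0.701, 0.849], [0.0, 0.0, 0.0, 1.0]] 370.92766031010933 258.2984224193198 192.55609794465653
[[-0.005, -0.992, 0.126, 0.242], [-1.0, 0.008, 0.025, -0.182], [-0.026, -0.126, -0.992, 1.048], [0.0, 0.0, 0.0, 1.0]] 366.3944517247946 255.9900678580259 194.22152839395295
0.1 [0.23778429 0.6042762  0.23035204] [-3.13982126e+00 -5.14622811e-05  2.76678633e+00] [-0.31046475 -0.11241295  1.13906019]
```

View pics/s0.png

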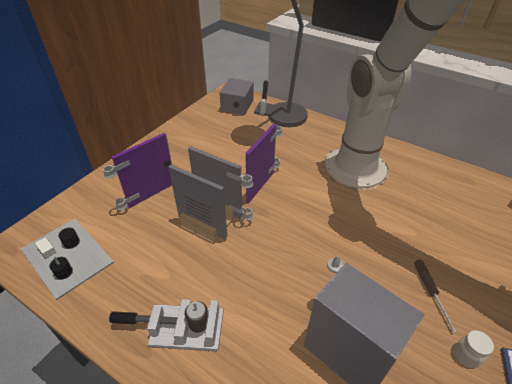

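View pics/t0.png

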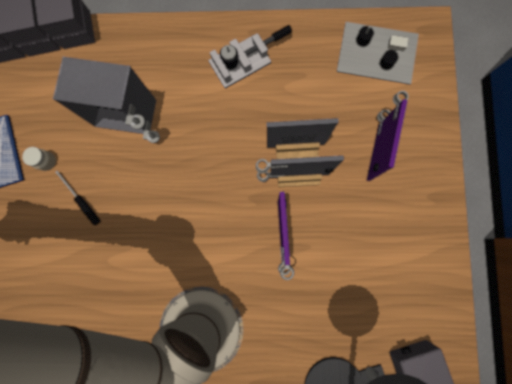

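Door-shaped candidates in the top view are the grey panel with knuckles (265,170), the grey vented panel (300,130), and the purple doors (388,140) and (285,235). The grey one with knuckles is in the slot nearer the robot, so I choose that one. The cabinet is at (105,95), with its pins around (136,121) and (151,136). Next is a close crop to check both.

```bash
python3 - <<'E'
from h import *
a=cv2.imread('pics/s0.png');b=cv2.imread('pics/t0.png')
r=lambda i,x,y,w,h,k:cv2.resize(i[y:y+h,x:x+w],None,fx=k,fy=k,interpolation=cv2.INTER_CUBIC)
A=r(b,250,110,100,75,4);B=r(b,50,50,120,100,4)[:300+100]
C=r(a,160,140,100,75,4);D=r(a,300,240,120,100,4)
f=np.zeros((600,800,3),np.uint8)
f[:300,:400]=A;f[:300,400:]=C
f[300:,:400]=r(b,100,90,80,60,5)[:300,:400];f[300:,400:]=r(a,300,245,80,60,5)
cv2.imwrite('pics/c1.png',f)
E
```

```text
(no output)
```

View pics/c1.png

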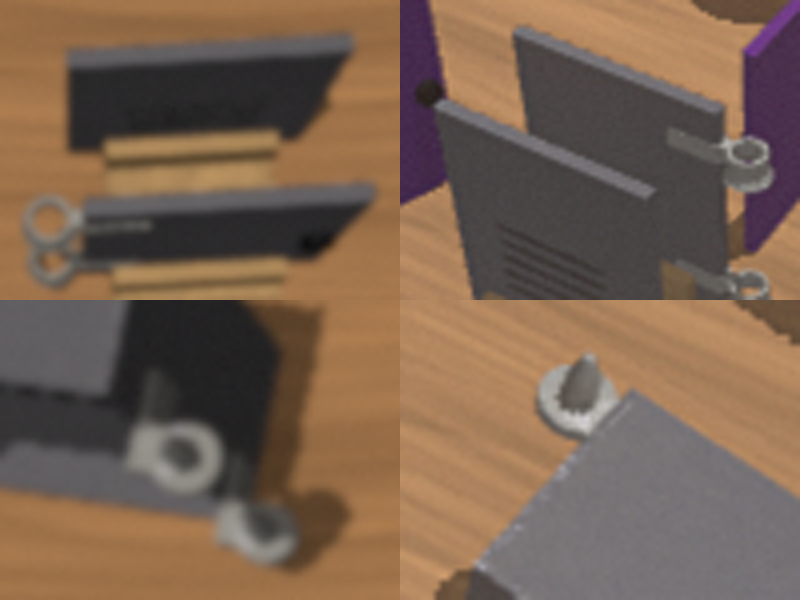

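```bash
python3 - <<'E'
from h import *
b=vision.snapshot('top');a=vision.snapshot('scene')
P=lambda n,s,u,v,z:print(n,np.round(onz(s,u,v,z),4))
P('doorL',b,271.2,161.7,.21);P('doorR',b,343.3,157.3,.21)
P('ringU',b,262.5,165.5,.182);P('ringL',b,263,176.2,.052)
P('colU',b,136.4,121,.17);P('colL',b,152,136,.04)
P('colU scene',a,300+175/5,245+100/5,.17);P('tip scene',a,300+189/5,245+55/5,.201)
P('sc doorR top corner',a,160+(723-400)/4,140+108/4,.21);P('sc door other',a,160+(517-400)/4,140+32/4,.21)
P('sc ring',a,160+(748-400)/4,140+150/4,.182)
# cabinet top outline in scene and top
for s,roi in((a,(300,260,130,124)),(b,(45,45,120,90))):
    x,y,w,h=roi; hsv=cv2.cvtColor(s['pixels'],cv2.COLOR_BGR2HSV)[y:y+h,x:x+w]
    for lo in(40,75,):
        m=((hsv[...,1]<45)&(hsv[...,2]>lo)&(hsv[...,2]<140)).astype(np.uint8)
        c=max(cv2.findContours(m,0,2)[0],key=cv2.contourArea)
        q=cv2.approxPolyDP(c,4,True)[:,0]+[x,y]
        print(lo,cv2.contourArea(c),[(tuple(map(int,p)),np.round(onz(s,*p,.215)[:2],3).tolist()) for p in q])
E
```

```text
doorL [ 0.4245 -0.1965  0.21  ]
doorR [ 0.4332 -0.3638  0.21  ]
ringU [ 0.4215 -0.1759  0.182 ]
ringL [ 0.4185 -0.1762  0.052 ]
colU [0.5406 0.1386 0.17  ]
colL [0.54   0.1395 0.04  ]
colU scene [0.5424 0.1405 0.17  ]
tip scene [0.5404 0.1407 0.201 ]
sc doorR top corner [ 0.4245 -0.1908  0.21  ]
sc door other [ 0.4374 -0.3565  0.21  ]
sc ring [ 0.4241 -0.1714  0.182 ]
40 8831.0 [((328, 266), [0.585, 0.137]), ((336, 274), [0.593, 0.158]), ((315, 298), [0.664, 0.147]), ((304, 345), [0.755, 0.171]), ((348, 383), [0.771, 0.259]), ((379, 383), [0.744, 0.301]), ((423, 314), [0.584, 0.328]), ((347, 263), [0.557, 0.166]), ((337, 272), [0.588, 0.158])]
75 5382.5 [((328, 266), [0.585, 0.137]), ((336, 274), [0.593, 0.158]), ((315, 298), [0.664, 0.147]), ((306, 336), [0.739, 0.167]), ((310, 342), [0.745, 0.178]), ((304, 345), [0.755, 0.171]), ((311, 348), [0.753, 0.184]), ((309, 343), [0.748, 0.177]), ((321, 338), [0.728, 0.19]), ((316, 332), [0.723, 0.178]), ((319, 337), [0.728, 0.187]), ((320, 328), [0.713, 0.181]), ((328, 328), [0.705, 0.193]), ((322, 325), [0.706, 0.181]), ((330, 327), [0.701, 0.195]), ((331, 311), [0.672, 0.184]), ((396, 359), [0.692, 0.312]), ((423, 314), [0.584, 0.328]), ((347, 263), [0.557, 0.166]), ((337, 272), [0.588, 0.158])]
40 4020.0 [((63, 58), [0.687, 0.309]), ((55, 99), [0.583, 0.322]), ((99, 106), [0.564, 0.214]), ((95, 125), [0.517, 0.221]), ((157, 134), [0.493, 0.072]), ((131, 103), [0.57, 0.137]), ((126, 113), [0.545, 0.148]), ((120, 110), [0.553, 0.163]), ((128, 66), [0.663, 0.148])]
75 2826.5 [((63, 58), [0.687, 0.309]), ((55, 99), [0.583, 0.322]), ((121, 107), [0.56, 0.161]), ((128, 66), [0.663, 0.148])]
```

Pin axis is at about (0.541, 0.140), and cabinet yaw is about -9°. The shell corner prediction agrees. Door origin is at about (0.4225, -0.174) with yaw 93°, so the grip point is about (0.428, -0.275, top 0.21). First I raise and turn the tool so that it closes along the door's y.

```bash
python3 -m handwheel '[[[0,0,-0.25],[0,0,1],0.6],[[0,0,-0.25],[0,0,1],0.6],[[0,0,-0.25],[0,0,1],0.6],[[0,0,-0.25],[0,0,1],0.6],[[0,0,-0.25],[0,0,1],0.6],[[0,0,-0.25],[0,0,1],0.6],[[0,0,-0.25],[0,0,1],0.6],[[0,0,-0.25],[0,0,1],0.6],[[0,0,-0.25],[0,0,1],0.6],[[0,0,-0.25],[0,0,1],0.6]]'
python3 -m handwheel '[[[0,0,0],[0,0,1],0.6],[[0,0,0],[0,0,1],0.6],[[0,0,0],[0,0,1],0.6]]'; python3 -c "
from h import *
s=sense();print(s['joint_positions'],s['eef_rot'])
b=vision.snapshot('top')
print(onz(b,283,193,.21),onz(b,285,195,.0))"
```

```text
time_s: 1.2
tcp_pos: [0.2378, 0.6047, 0.3565]
eef_rot: [-3.141, 0.0, 1.891]
wrist_force: [-0.5, -0.2, -0.5]
finger_gap: 0.6
grip_force: 0.0
time_s: 1.5
tcp_pos: [0.2379, 0.6047, 0.3561]
eef_rot: [-3.141, 0.0, 1.629]
wrist_force: [-0.7, -0.1, 0.7]
finger_gap: 0.602
grip_force: 0.0
[-1.07628111  0.39407898 -0.22677981  1.39445343  0.08827572  1.36334679
 -1.2464786 ] [-3.14140771e+00  3.43555976e-04  1.62878275e+00]
[ 0.35077759 -0.22286311  0.21      ] [ 0.37229379 -0.23880151  0.        ]
```

```bash
python3 -m handwheel '[[[-0.8,0.35,0],[0,0,0],0.6],[[-0.8,0.35,0],[0,0,0],0.6],[[-0.8,0.35,0],[0,0,0],0.6],[[-0.8,0.35,0],[0,0,0],0.6],[[-0.8,0.35,0],[0,0,0],0.6],[[-0.8,0.35,0],[0,0,0],0.6],[[-0.8,0.35,0],[0,0,0],0.6],[[-0.8,0.35,0],[0,0,0],0.6],[[-0.8,0.35,0],[0,0,0],0.6],[[-0.8,0.35,0],[0,0,0],0.6]]'
python3 -m handwheel '[[[-0.8,0,0],[0,0,0],0.6],[[-0.8,0,0],[0,0,0],0.6],[[-0.8,0,0],[0,0,0],0.6],[[-0.8,0,0],[0,0,0],0.6],[[-0.8,0,0],[0,0,0],0.6],[[-0.8,0,0],[0,0,0],0.6],[[-0.8,0,0],[0,0,0],0.6],[[-0.8,0,0],[0,0,0],0.6],[[0,0,0],[0,0,0],0.6]]'; python3 -c "
from h import *
s=sense();print(s['joint_positions'],s['eef_rot'])
b=snap('wrist','w1.png');print(proj(b,[.428,-.275,.21]),proj(b,[.4225,-.174,.182]),proj(b,[.541,.14,.17]))"
```

```text
time_s: 2.55
tcp_pos: [0.4376, 0.2147, 0.3564]
eef_rot: [3.141, -0.0, 1.634]
wrist_force: [0.2, 0.3, 0.0]
finger_gap: 0.601
grip_force: 0.0
time_s: 3.45
tcp_pos: [0.4562, -0.1092, 0.3566]
eef_rot: [3.141, 0.003, 1.625]
wrist_force: [0.6, -0.5, -0.7]
finger_gap: 0.599
grip_force: 0.0
[-0.18821126  0.0260776   0.37398011  1.84059587 -0.00749478  1.27580148
  0.24189151] [3.14125105e+00 2.50760183e-03 1.62486290e+00]
[228.9, 302.8] [228.5, 218.4] [365.2, -91.4]
```

View pics/w1.png

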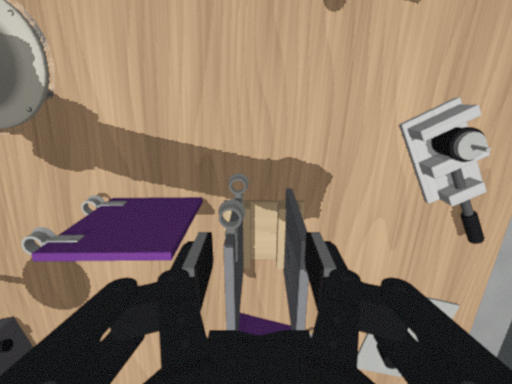

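The wrist view shows the grey knuckle ring at (231,215), within 3 px (about 4 mm) of the prediction. The vented panel is to the right at (295,240), and a purple look-alike is on the left. I'll go over the door and look once more from there on the way down.

```bash
python3 -m handwheel '[[[-0.65,-0.14,0],[0,0,0],0.6],[[-0.65,-0.14,0],[0,0,0],0.6],[[-0.65,-0.14,0],[0,0,0],0.6],[[-0.65,-0.14,0],[0,0,0],0.6],[[-0.65,-0.14,0],[0,0,0],0.6],[[0,0,0.6],[0,0,0],0.6],[[0,0,0.6],[0,0,0],0.6],[[0,0,0.6],[0,0,0],0.6],[[0,0,0],[0,0,0],0.6]]'
python3 -c "
from h import *
s=sense();print(s['eef_rot'])
b=snap('wrist','w2.png');print(proj(b,[.430,-.271,.21]),proj(b,[.4245,-.17,.182]),proj(b,s['tcp_pos']))"
```

```text
time_s: 4.4
tcp_pos: [0.43, -0.2643, 0.2625]
eef_rot: [-3.135, -0.004, 1.635]
wrist_force: [-0.4, 0.1, 0.0]
finger_gap: 0.6
grip_force: 0.0
[-3.13457151 -0.00422785  1.6352435 ]
[259.3, 216.9] [261.0, 74.7] [259.7, 243.0]
```

View pics/w2.png

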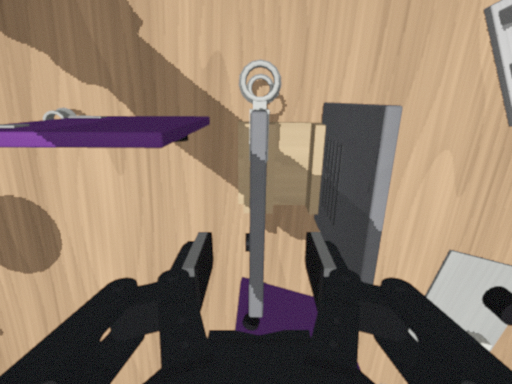

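Door top edge (258,110)–(256,315) runs down the middle between the fingers, ring at (260,83) puts it about 6 mm nearer -y. I shift by -12 mm, descend and grip.

```bash
python3 -m handwheel '[[[-0.24,0,0.3],[0,0,0],0.6],[[0,0,0.5],[0,0,0],0.6],[[0,0,0.5],[0,0,0],0.6],[[0,0,0.48],[0,0,0],0.6],[[0,0,0],[0,0,0],0.6],[[0,0,0],[0,0,0],0.3]]' 40
python3 -m handwheel '[[[0,0,0],[0,0,0],0],[[0,0,0],[0,0,0],0],[[0,0,0],[0,0,0],0],[[0,0,0],[0,0,0],0],[[0,0,0],[0,0,0],0],[[0,0,0],[0,0,0],0]]' 90;  python3 -c "
from h import *
s=sense();print(s['joint_positions'],s['eef_rot'])"
```

```text
time_s: 5.05
tcp_pos: [0.4338, -0.2794, 0.1788]
eef_rot: [3.14, 0.001, 1.633]
wrist_force: [0.3, 0.0, 0.4]
finger_gap: 0.444
grip_force: 0.0
time_s: 5.65
tcp_pos: [0.4329, -0.2801, 0.1794]
eef_rot: [3.14, 0.001, 1.632]
wrist_force: [-4.4, 0.8, 9.0]
finger_gap: 0.12
grip_force: 88.2
[ 0.09009652  0.31984222  0.51594955  1.96327966 -0.19872742  0.90593862
  0.76881005] [3.14021995e+00 7.15401551e-04 1.63222116e+00]
```

```bash
python3 -m handwheel '[[[0,0,-0.1],[0,0,0],0],[[0,0,-0.2],[0,0,0],0],[[0,0,-0.2],[0,0,0],0],[[0,0,-0.2],[0,0,0],0],[[0,0,-0.2],[0,0,0],0],[[0,0,-0.2],[0,0,0],0],[[0,0,-0.2],[0,0,0],0],[[0,0,-0.1],[0,0,0],0],[[0,0,0],[0,0,0],0],[[0,0,0],[0,0,0],0]]'
```

```text
time_s: 6.65
tcp_pos: [0.4325, -0.2791, 0.2471]
eef_rot: [-3.141, -0.0, 1.632]
wrist_force: [0.5, -0.1, -6.0]
finger_gap: 0.128
grip_force: 87.8
```

Held and lifted (about 0.6 kg). Slide out along +x, then turn.

```bash
python3 -m handwheel '[[[0.2,0,0],[0,0,0],0],[[0.4,0,0],[0,0,0],0],[[0.5,0,0],[0,0,0],0],[[0.6,0,0],[0,0,0],0],[[0.6,0,0],[0,0,0],0],[[0.6,0,0],[0,0,0],0],[[0.6,0,0],[0,0,0],0],[[0.5,0,0],[0,0,0],0],[[0.3,0,0],[0,0,0],0],[[0.1,0,0],[0,0,0],0]]'
python3 -m handwheel '[[[0,0,0],[0,0,0.4],0],[[0,0,0],[0,0,0.5],0],[[0,0,0],[0,0,0.5],0],[[0,0,0],[0,0,0.5],0],[[0,0,0],[0,0,0.4],0],[[0,0,0],[0,0,0.2],0],[[0,0,0],[0,0,0],0],[[0,0,0],[0,0,0],0]]'
python3 -c "
from h import *
s=sense();print(s['eef_rot'],s['joint_positions'])
t=snap('top');w=snap('wrist')
b=snap('scene')
f=np.hstack([cv2.resize(t['pixels'][70:220,90:330],None,fx=1.6,fy=1.6),w['pixels'][:240,80:464]]);g=cv2.resize(b['pixels'][130:330,150:420],None,fx=1.7,fy=1.7)
o=np.zeros((590,800,3),np.uint8);o[:240,:768]=f;o[240:240+g.shape[0],:g.shape[1]]=g;cv2.imwrite('pics/m3.png',o)
z=s['tcp_pos'][2]+.031
d=np.array([np.cos(s['eef_rot'][2]),np.sin(s['eef_rot'][2])]);p=s['tcp_pos'][:2]+d*.103
for zz in(z-.028,z-.158):
  for k in(t,w,b):print(round(zz,3),p,proj(k,[*p,zz]))
"
```

```text
time_s: 7.65
tcp_pos: [0.4184, -0.0572, 0.2468]
eef_rot: [-3.14, -0.001, 1.636]
wrist_force: [-1.0, -0.4, -5.3]
finger_gap: 0.127
grip_force: 87.7
time_s: 8.45
tcp_pos: [0.419, -0.0599, 0.2472]
eef_rot: [-3.141, 0.0, 1.415]
wrist_force: [0.5, 0.5, -5.4]
finger_gap: 0.124
grip_force: 87.6
[-3.14137429e+00  1.19584567e-04  1.41453083e+00] [-0.27632428  0.03390874  0.36473897  2.08833284 -0.01405393  1.02185012
 -0.06070614]
0.25 [0.43506432 0.04181856] [165.0, 154.3]
0.25 [0.43506432 0.04181856] [259.9, 38.3]
0.25 [0.43506432 0.04181856] [320.6, 192.6]
0.12 [0.43506432 0.04181856] [178.7, 166.1]
0.12 [0.43506432 0.04181856] [259.2, 67.8]
0.12 [0.43506432 0.04181856] [313.9, 228.9]
```

View pics/m3.png

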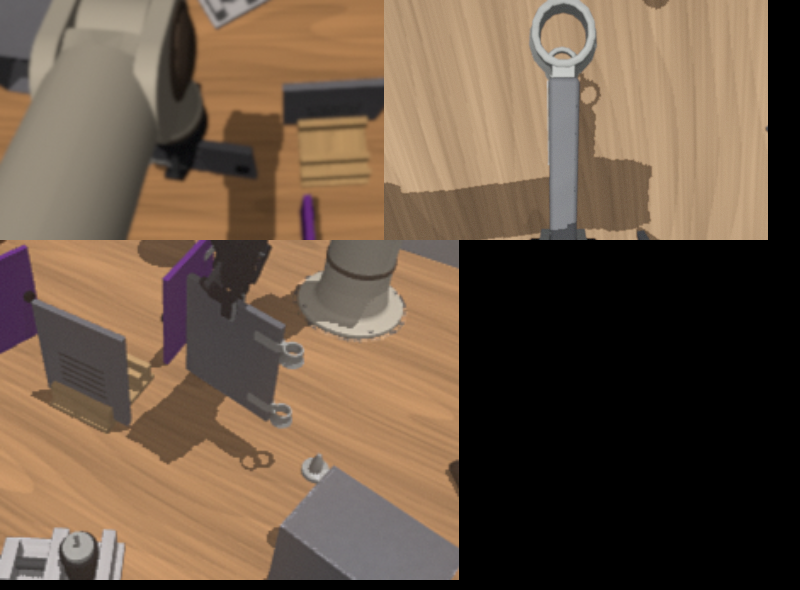

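Wrist ring centre at (259,34) against predicted (260,38), and scene ring at (322,196) against (321,193). So the knuckle is about 0.105 from the TCP along tool x, and the door is square in the grip. I move level to above the pins, then look.

```bash
python3 -m handwheel '[[[0.1,0.08,0],[0,0,0],0],[[0.25,0.2,0],[0,0,0],0],[[0.4,0.32,0],[0,0,0],0],[[0.45,0.36,0],[0,0,0],0],[[0.45,0.36,0],[0,0,0],0],[[0.35,0.28,0],[0,0,0],0],[[0.2,0.17,0],[0,0,0],0],[[0.03,0.02,0],[0,0,0],0],[[0,0,0],[0,0,0],0],[[0,0,0],[0,0,0],0]]'
python3 -c "
from h import *
s=sense();print(s['eef_rot'],s['joint_positions'])
t=snap('top');w=snap('wrist')
b=snap('scene')
f=np.hstack([cv2.resize(t['pixels'][70:170,80:208],None,fx=3,fy=3),w['pixels'][:300,56:456]]);g=cv2.resize(b['pixels'][200:300,270:400],None,fx=3,fy=3,interpolation=2)
o=np.zeros((600,800,3),np.uint8);o[:300,:784]=f;o[300:300+g.shape[0],:g.shape[1]]=g;cv2.imwrite('pics/m4.png',o)
z=s['tcp_pos'][2]+.031
d=np.array([np.cos(s['eef_rot'][2]),np.sin(s['eef_rot'][2])]);p=s['tcp_pos'][:2]+d*.105
print(p)
for zz in(z-.028,z-.158):
  for k in(w,b):print(round(zz,3),proj(k,[*p,zz]))
for zz in(.17,.201,.04,.071):
  for k in(w,b):print('pin',round(zz,3),proj(k,[.541,.14,zz]))
"
```

```text
time_s: 9.6
tcp_pos: [0.5246, 0.0365, 0.2472]
eef_rot: [-3.141, -0.001, 1.413]
wrist_force: [1.0, -0.5, -5.3]
finger_gap: 0.126
grip_force: 87.9
[-3.14117937e+00 -6.24756873e-04  1.41348222e+00] [-0.37044937  0.23489284  0.2923409   1.86410292 -0.07804802  1.05378466
 -0.2043637 ]
[0.54108315 0.14018767]
0.25 [260.0, 33.0]
0.25 [341.4, 241.8]
0.12 [259.2, 65.3]
0.12 [331.7, 277.1]
pin 0.17 [259.3, 57.9]
pin 0.17 [335.1, 264.5]
pin 0.201 [259.5, 51.1]
pin 0.201 [337.4, 256.1]
pin 0.04 [259.0, 73.1]
pin 0.04 [326.6, 295.3]
pin 0.071 [259.1, 70.7]
pin 0.071 [328.4, 288.5]
```

View pics/m4.png

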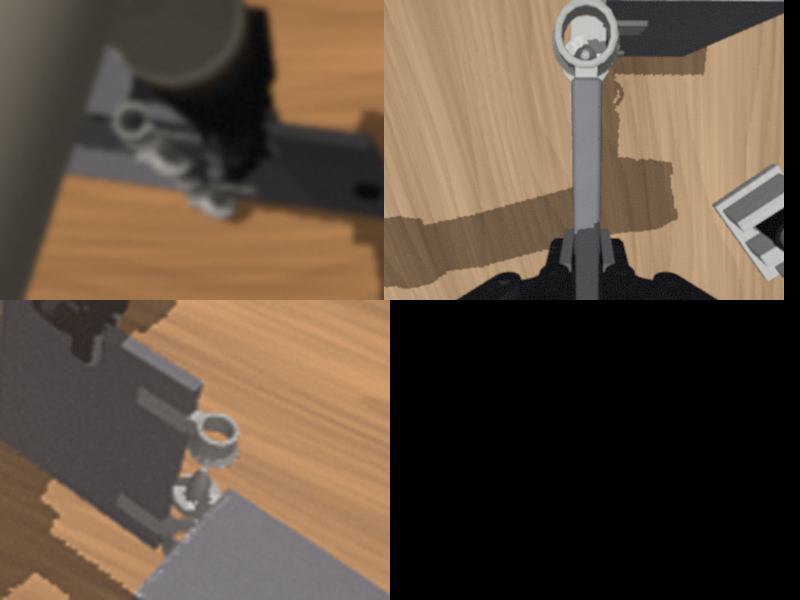

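The wrist picture shows the upper pin tip at (259,55) inside the ring centred at (258,35). The scene shows the ring at (343,243) and tip at (338,257), which agrees with the predictions within about 2 mm. I'm correcting by -1.5 mm and lowering gently.

```bash
python3 -m handwheel '[[[-0.03,0,0.05],[0,0,0],0],[[0,0,0.1],[0,0,0],0],[[0,0,0.1],[0,0,0],0],[[0,0,0.1],[0,0,0],0],[[0,0,0.1],[0,0,0],0],[[0,0,0.1],[0,0,0],0],[[0,0,0.1],[0,0,0],0],[[0,0,0.05],[0,0,0],0],[[0,0,0],[0,0,0],0]]'
python3 -m handwheel '[[[0,0,0.05],[0,0,0],0],[[0,0,0.05],[0,0,0],0],[[0,0,0.05],[0,0,0],0],[[0,0,0.05],[0,0,0],0],[[0,0,0],[0,0,0],0]]'
```

```text
time_s: 10.65
tcp_pos: [0.5244, 0.035, 0.2117]
eef_rot: [-3.141, 0.0, 1.414]
wrist_force: [-0.6, 0.2, -5.7]
finger_gap: 0.125
grip_force: 87.8
time_s: 11.15
tcp_pos: [0.5244, 0.035, 0.2019]
eef_rot: [-3.141, 0.0, 1.414]
wrist_force: [0.4, 0.0, -5.8]
finger_gap: 0.124
grip_force: 87.8
```

```bash
python3 -m handwheel '[[[0,0,0.04],[0,0,0],0],[[0,0,0.04],[0,0,0],0],[[0,0,0.04],[0,0,0],0],[[0,0,0.04],[0,0,0],0],[[0,0,0],[0,0,0],0]]'
python3 -m handwheel '[[[0,0,0.03],[0,0,0],0],[[0,0,0.03],[0,0,0],0],[[0,0,0.03],[0,0,0],0],[[0,0,0],[0,0,0],0]]'
```

```text
time_s: 11.65
tcp_pos: [0.5244, 0.035, 0.1939]
eef_rot: [-3.141, 0.0, 1.414]
wrist_force: [0.2, 0.4, -5.9]
finger_gap: 0.129
grip_force: 87.9
time_s: 12.05
tcp_pos: [0.5252, 0.0346, 0.1904]
eef_rot: [3.141, -0.0, 1.414]
wrist_force: [-1.1, -1.7, 0.8]
finger_gap: 0.123
grip_force: 88.8
```

Support force appears at TCP z 0.190, which is the expected home height. I'm checking visually before release.

```bash
python3 -m handwheel '[[[0,0,0],[0,0,0],0],[[0,0,0],[0,0,0],0]]'; python3 -c "
from h import *
t=snap('top');b=snap('scene')
o=np.zeros((600,800,3),np.uint8);o[:300,:400]=cv2.resize(t['pixels'][80:155,110:210],None,fx=4,fy=4);o[:300,400:]=cv2.resize(b['pixels'][225:300,290:390],None,fx=4,fy=4,interpolation=2);cv2.imwrite('pics/m5.png',o[:300])
print(proj(b,[.541,.14,.192]),proj(b,[.541,.14,.201]))
"
```

```text
time_s: 12.25
tcp_pos: [0.5252, 0.0346, 0.1903]
eef_rot: [3.141, -0.0, 1.414]
wrist_force: [-1.6, -2.6, 2.4]
finger_gap: 0.127
grip_force: 88.9
[336.7, 258.5] [337.4, 256.1]
```

View pics/m5.png

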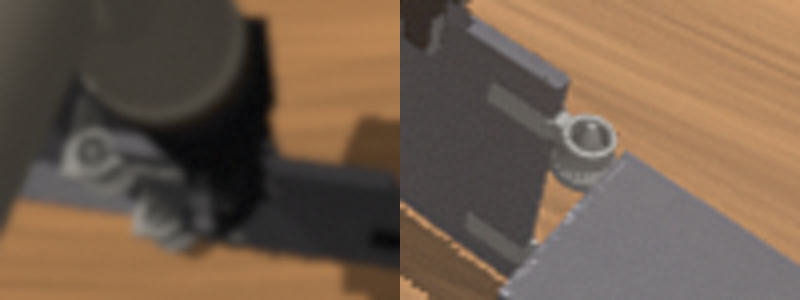

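The pin tip shows through the ring. Ring top is at (337,258) in the scene, exactly the home prediction. Now I release and back off upward.

```bash
python3 -m handwheel '[[[0,0,0],[0,0,0],0.15],[[0,0,0],[0,0,0],0.25],[[0,0,0],[0,0,0],0.4],[[0,0,0],[0,0,0],0.5],[[0,0,0],[0,0,0],0.5],[[0,0,0],[0,0,0],0.5]]' 20
python3 -m handwheel '[[[0,0,-0.1],[0,0,0],0.5],[[0,0,-0.3],[0,0,0],0.5],[[0,0,-0.5],[0,0,0],0.5],[[0,0,-0.5],[0,0,0],0.5],[[0,0,-0.5],[0,0,0],0.5],[[0,0,-0.5],[0,0,0],0.5],[[0,0,-0.3],[0,0,0],0.5],[[0,0,0],[0,0,0],0.5],[[0,0,0],[0,0,0],0.5],[[0,0,0],[0,0,0],0.5]]'
python3 -c "
from h import *
t=snap('top');b=snap('scene');w=snap('wrist')
o=np.hstack([b['pixels'][100:384,140:440],w['pixels'][:284,100:400]]);cv2.imwrite('pics/m6.png',o)
"
```

```text
time_s: 12.95
tcp_pos: [0.5247, 0.0351, 0.1897]
eef_rot: [-3.141, -0.0, 1.414]
wrist_force: [-0.1, 0.6, 0.4]
finger_gap: 0.498
grip_force: 0.0
time_s: 13.95
tcp_pos: [0.524, 0.0349, 0.3236]
eef_rot: [-3.14, 0.001, 1.414]
wrist_force: [-0.2, -0.1, 0.2]
finger_gap: 0.501
grip_force: 0.0
```

View pics/m6.png

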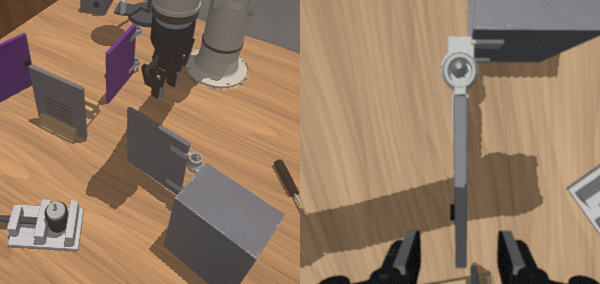

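The door hangs upright on the pins, with the pin tip in the ring at (459,68). The gripper is clear, and the vented panel still stands in the stand at (58,100).

```bash
python3 -c "
from h import *
print(job_done())"
```

```text
the job is handed in; nothing more can be done
None
```

The door was lowered onto both hinge pins in the grip, let go, and left hanging upright; the vented rear panel still stands in the stand, and the job was handed in at about 14 s of the 48 s, with no verdict returned.

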